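# Put the saw-blade tubes away in reverse order

## Task

Move the four saw-blade tubes from the wooden rack into the grey storage rack, one to each bay, in reverse order: the tube that starts nearest the orange post of the wooden rack goes in the bay farthest from the orange post of the grey rack, the next one in the next bay, and so on until the tube that starts farthest from its post stands nearest the other. Keep every tube upright all the time, and leave them all standing on the floors of their bays.

Things in the scene. Friction and masses are not known exactly. Their poses are not given: they have to be found in the camera images.
- red_tube: Loose closed round tube of saw blades, white with a red cap (the top 40 mm) and a red band; diameter 30 mm, height 100 mm, 50 to 100 g, rigid. Origin: centre of its underside, z up along its axis. At the start it stands upright in the red tray on the wooden rack.
- yellow_tube: Loose closed round tube of saw blades, white with a yellow cap (the top 40 mm) and a yellow band; diameter 30 mm, height 100 mm, 50 to 100 g, rigid. Origin: centre of its underside, z up along its axis. At the start it stands upright in the yellow tray on the wooden rack.
- green_tube: Loose closed round tube of saw blades, white with a green cap (the top 40 mm) and a green band; diameter 30 mm, height 100 mm, 50 to 100 g, rigid. Origin: centre of its underside, z up along its axis. At the start it stands upright in the green tray on the wooden rack.
- blue_tube: Loose closed round tube of saw blades, white with a blue cap (the top 40 mm) and a blue band; diameter 30 mm, height 100 mm, 50 to 100 g, rigid. Origin: centre of its underside, z up along its axis. At the start it stands upright in the blue tray on the wooden rack.
- red_tray: Fixed shallow square red tray, 46 x 46 mm, rim 8 mm high and 4 mm wide, floor 4 mm thick; it stays on top of the wooden rack and shows where the red tube stood at the start. Origin: centre of its underside; axes parallel to those of the wooden rack.
- yellow_tray: Fixed shallow square yellow tray, 46 x 46 mm, rim 8 mm high and 4 mm wide, floor 4 mm thick; it stays on top of the wooden rack and shows where the yellow tube stood at the start. Origin: centre of its underside; axes parallel to those of the wooden rack.
- green_tray: Fixed shallow square green tray, 46 x 46 mm, rim 8 mm high and 4 mm wide, floor 4 mm thick; it stays on top of the wooden rack and shows where the green tube stood at the start. Origin: centre of its underside; axes parallel to those of the wooden rack.
- blue_tray: Fixed shallow square blue tray, 46 x 46 mm, rim 8 mm high and 4 mm wide, floor 4 mm thick; it stays on top of the wooden rack and shows where the blue tube stood at the start. Origin: centre of its underside; axes parallel to those of the wooden rack.
- wooden_rack: Fixed pale wooden board, 76 (x) x 290 (y) x 20 (z) mm, lying on the table left or right of the grey rack, turned up to 0.35 rad. Carries the row of coloured trays at x = 0, y = +87, +29, -29, -87 mm (colour order varies). Orange post (14 mm thick, 30 mm high) on top at y = +133 mm. Origin: centre of underside, z up.
- grey_rack: Fixed grey plastic rack on the table, 70 (x) x 290 (y) x 35 (z) mm, turned up to 0.35 rad. Row of four empty square bays open at the top, 46 x 46 mm inside, pale floors 10 mm above its underside, walls 12 mm thick rising 25 mm above the floors; centres at x = 0, y = +87, +29, -29, -87 mm. Orange post (14 mm thick, 30 mm high) on top at y = +133 mm. Origin: centre of underside, z up.

How it is judged:
By the outcome, as a careful person would: the job done as asked, in the order asked, and still so for the second after the job is handed in, with the robot touching nothing.
It also fails if it takes over 123 s, if anything falls off the work surface, if the arm or the gripper's body presses on something with over 40 N, if the wrist force passes 120 N, or if a joint passes its speed limit or range.

## Robot

A 6-joint arm with a two-finger parallel gripper is mounted at the origin on the work surface. World frame = base frame: x ahead of the robot, y to its left, z up, the work surface at z = 0. Lengths are in mm, angles in rad, forces in N, time in s.
With the tool pointing down it reaches from about 325 to 775 mm from the base axis. Payload 5.5 kg.
Tool frame: the origin (TCP) lies at the very end of the fingers, on their centre line; the grasp point (between the pads) lies 19 mm behind it (hold_point_z is the distance from the TCP to the grasp point, in mm); z points along the fingers, y is the line along which they close (so a half turn about z gives the same grasp; the last joint's range is limited). The gripper opens to 88 mm and grips with 3 to 60 N. Pads are 20 mm wide; open, the fingers measure 115 mm over their backs; the gripper's body (75 mm by 178 mm) begins 61 mm behind the grasp point.
Start: joints at [-1.398, 0.091, 1.231, -0, 1.82, -0.057], TCP at [136.668, -584.242, 222.631] pointing down, gripper open.
Joint ranges: [-2.87, 2.87], [-0.86, 2.18], [0.17, 2.46], [-1.51, 4.65], [0.06, 2.69], [-2.65, 2.65]. Speed limits (rad/s): [2.57, 2.57, 3.01, 3.14, 3.14, 3.14].

## Interface

Orientations are given as a unit quaternion [x, y, z, w].
In Python, from plant import sense, camera, camera_params, hand_in, hold_point_z gives the robot as it stands.
- The arm moves only by the tool arm_command, never from a script. Its argument "series" is a list of rows, each an object with "travel": the shift along the world's x, y, z in m, a list of three; "delta_rot": the turn, a rotation vector about the world's x, y, z in degrees, a list of three; "jaw": the closure, from 0 (fully open) to 1 (shut). In form: [{"travel": [dx, dy, dz], "delta_rot": [ax, ay, az], "jaw": jaw}, ...]. A call has 1 to 5 rows; each row is the pose to reach, as a shift and turn from the pose commanded when the call began; what a row does not reach only later rows make up. A row lasts 1/8 s, in which the tool goes at most 62.5 mm and 10.7 degrees, less where a joint would pass 70% of its speed; a pose out of reach is approached as far as the arm can. A call with a gripper value outside its range is refused whole. The fingers move at their own pace and stop on an object; "grip_force" is the grip in N (left out, the last holds). Time passes only in rows, so rows that repeat a pose let the fingers close. It gives the time, the measured TCP pose, the force, the opening and the grip force at its end, in the units of the state.
- sense(): the state, without advancing time (a new reading comes with each control period).
- camera(name): name is "scene" or "top"; returns (picture, depth): 420x560x3 uint8, red, green, blue; 420x560 float32, mm along the optical axis (not along the pixel's ray), 0 where there is no reading.
- camera_params(name): a dict with "fovy" (degrees; the focal length in pixels is half the picture's height over the tangent of half this angle, whatever the lens; pixels are square), "cx", "cy" (the principal point, pixels), "pose" (4x4, takes a point from camera to world coordinates). Camera axes: x right, y down, z forward; pixel columns grow to the right and rows downward; lengths in mm; the calibration is good to about 2 mm. A picture is of the moment at which its call begins. camera_params takes no time and is no camera call.
- hand_in(): hands the job in; it is judged then, once.
The state is a dict: "time_s": time; "joints": joint angles; "joint_velocities": joint speeds; "tau": joint torques, N m; "ee_pos": TCP position; "tool_rot": TCP orientation; "ft_force": force on the tool from outside, world axes, zero at the start; "moment": the same for the moment, N m; "finger_gap": opening from 0.0 (shut) to 1.0 (fully open); "gripper_force": force on a finger pad.
Only numpy, scipy, OpenCV 4.12 (cv2) and the standard library are available. Lean on these libraries where they do the work, as an engineer would, in place of code of your own. Each camera call takes 0.05 s, during which the arm holds its last target. There are 200 camera calls.

## Working session

There is one attempt and no reset: what is moved stays moved. The work goes in short steps, Python scripts to look and compute and a tool call to move; the robot and the scene stay as the last step left them, time stands still between calls to the robot, and variables do not carry over. Pictures are saved under pics/ and viewed, at most 14 in all, crops included, and the job is handed in when it is done.

Besides the shell and the picture viewer there is one more tool, called after ">>>" in YAML: its name, and indented under it one key for each argument. arm_command: Moves the arm, as the interface text tells. Its arguments: {"type":"object","properties":{"series":{"type":"array","items":{"type":"object","properties":{"travel":{"type":"array","items":{"type":"number"}},"delta_rot":{"type":"array","items":{"type":"number"}},"jaw":{"type":"number"}}}},"grip_force":{"type":"number"}},"required":["series"]}

```bash
mkdir -p pics
cat > h.py <<'E'
import numpy as np, cv2
from plant import sense, camera, camera_params, hand_in, hold_point_z
def cloud(name):
    im,d=camera(name); p=camera_params(name)
    f=im.shape[0]/2/np.tan(np.radians(p["fovy"])/2)
    v,u=np.mgrid[:im.shape[0],:im.shape[1]]
    P=np.stack([(u-p["cx"])/f*d,(v-p["cy"])/f*d,d],-1).astype(float)
    T=np.array(p["pose"]); W=P@T[:3,:3].T+T[:3,3]
    W[d==0]=np.nan
    return im,W
E
python3 - <<'E'
from h import *
print(hold_point_z, camera_params("top"), camera_params("scene"))
s=sense();print({k:np.round(v,3) for k,v in s.items()})
for n in("top","scene"):
    im,W=cloud(n); cv2.imwrite(f"pics/{n}0.png",im[...,::-1]); np.savez(f"/tmp/{n}0.npz",im=im,W=W)
E
```

```text
18.700000000000003 {'fovy': 46.614004840903696, 'cx': 274.9294069032858, 'cy': 205.70362878022792, 'pose': array([[-8.00496656e-03, -9.95858338e-01,  9.05653955e-02,
         4.23012357e+02],
       [-9.99461413e-01,  5.08563976e-03, -3.24194292e-02,
         1.19633535e+01],
       [ 3.18245759e-02, -9.07761346e-02, -9.95362693e-01,
         1.12158894e+03],
       [ 0.00000000e+00,  0.00000000e+00,  0.00000000e+00,
         1.00000000e+00]])} {'fovy': 42.73379128907931, 'cx': 278.12061721745096, 'cy': 210.65416547064407, 'pose': array([[-7.50977794e-01,  4.57555648e-01, -4.76104171e-01,
         1.00111057e+03],
       [ 6.60189869e-01,  5.34978831e-01, -5.27206778e-01,
         5.23227710e+02],
       [ 1.34792141e-02, -7.10239734e-01, -7.03830826e-01,
         7.37935990e+02],
       [ 0.00000000e+00,  0.00000000e+00,  0.00000000e+00,
         1.00000000e+00]])}
{'time_s': np.float64(0.0), 'joints': array([-1.398,  0.092,  1.232, -0.   ,  1.82 , -0.057]), 'joint_velocities': array([ 0.   , -0.002, -0.   , -0.002, -0.001, -0.001]), 'tau': array([ 0.0000e+00, -4.4645e+01, -4.0644e+01,  6.9000e-02,  2.9000e-02,
       -0.0000e+00]), 'ee_pos': array([ 136.612, -583.929,  221.499]), 'tool_rot': array([ 0.993,  0.115, -0.   , -0.001]), 'ft_force': array([-0.82 , -0.415,  0.616]), 'moment': array([ 0.024, -0.074, -0.04 ]), 'gripper_force': np.float64(0.0), 'finger_gap': np.float64(0.999)}
```

View pics/top0.png

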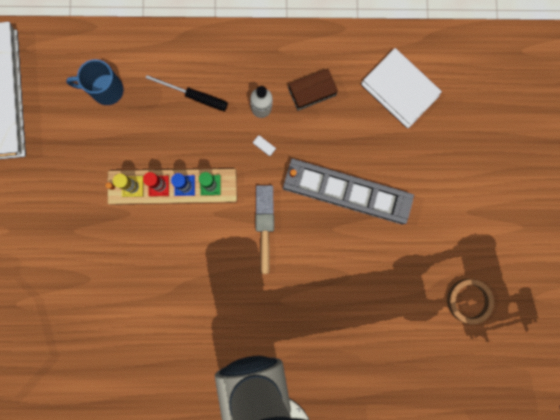

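View pics/scene0.png

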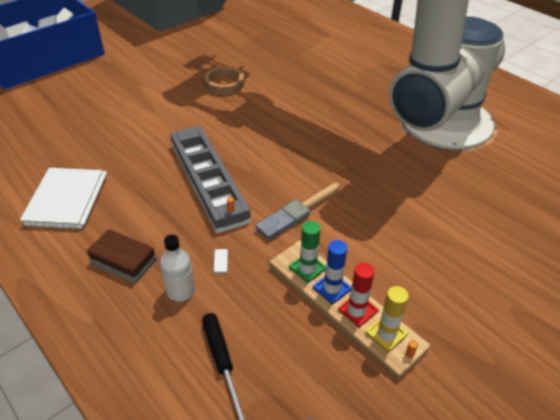

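The top view shows the wooden rack on the left, with its post at about (110,185). From the post the tubes are yellow (122,181), red (152,180), blue (180,182) and green (207,181). The grey rack's post is at (294,173), and its bays are at (311,181), (336,187), (360,195) and (384,201). The scene view shows the same layout, with the bottle at (177,275) and the brush between the racks.

```bash
cat > m.py <<'E'
from h import *
B={"yellow":(22,36),"red":(172,8),"blue":(105,125),"green":(50,85)}
def masks(im,W):
    h=cv2.cvtColor(im,cv2.COLOR_RGB2HSV); H,S,V=[h[...,i].astype(int) for i in range(3)]
    out={}
    for c,(a,b) in B.items():
        m=((H>=a)&(H<=b)) if a<b else ((H>=a)|(H<=b))
        out[c]=m&(S>140)&(V>60)
    return out,H,S,V
def circ(P,r=15.):
    from scipy.optimize import least_squares
    f=lambda c:np.hypot(P[:,0]-c[0],P[:,1]-c[1])-r
    return least_squares(f,P[:,:2].mean(0),loss="soft_l1").x
E
python3 - <<'E'
from m import *
for n in("top","scene"):
    z=np.load(f"/tmp/{n}0.npz"); im,W=z["im"],z["W"]; M,H,S,V=masks(im,W)
    Z=W[...,2]; print(n,"table z",np.nanmedian(Z[(H<20)&(abs(Z)<15)]))
    for c,m in M.items():
        roi=(W[...,0]>350)&(W[...,0]<700)
        t=W[m&roi&(Z>112)&(Z<140)]; 
        side=W[m&roi&(Z>88)&(Z<140)]
        tr=W[m&roi&(Z>18)&(Z<40)]
        print(c,len(t),"top med",np.round(np.median(t,0),1),"mid",np.round((t.min(0)+t.max(0))/2,1),"side circ",np.round(circ(side),1),"tray mid",len(tr),np.round(cv2.minAreaRect(tr[:,:2].astype(np.float32))[0] if len(tr) else 0,1),np.round(np.median(tr,0),1))
    # racks: points by height, grey: low S
    g=(S<70)&(Z>22)&(Z<45)&(W[...,1]<60)&(W[...,1]>-350)&(W[...,0]>350)&(W[...,0]<560)
    n_,l,st,ce=cv2.connectedComponentsWithStats(g.astype(np.uint8)); k=1+np.argmax(st[1:,4])
    q=W[l==k]; print("grey rack",len(q),np.median(q[:,2]),cv2.minAreaRect(q[:,:2].astype(np.float32)))
    w=(Z>12)&(Z<28)&(H>8)&(H<25)&(W[...,1]>60)&(W[...,1]<450)&(W[...,0]>350)&(W[...,0]<600)
    n_,l,st,ce=cv2.connectedComponentsWithStats(w.astype(np.uint8)); k=1+np.argmax(st[1:,4])
    q=W[l==k]; print("wood",len(q),np.median(q[:,2]),cv2.minAreaRect(q[:,:2].astype(np.float32)))
    fl=(S<60)&(V>150)&(Z>0)&(Z<20)&(W[...,1]<40)&(W[...,1]>-300)&(W[...,0]>380)&(W[...,0]<560)
    n_,l,st,ce=cv2.connectedComponentsWithStats(fl.astype(np.uint8))
    for k in range(1,n_):
        if st[k,4]>40: print(" floor",st[k,4],np.round(ce[k]),np.round(np.median(W[l==k],0),1))
    o=(H>5)&(H<16)&(S>180)&(Z>45)&(Z<70)&(W[...,0]>350)&(W[...,0]<600)
    n_,l,st,ce=cv2.connectedComponentsWithStats(o.astype(np.uint8))
    for k in range(1,n_):
        if st[k,4]>4: print(" post",st[k,4],np.round(ce[k]),np.round(np.median(W[l==k],0),1))
    hi=(Z>60)&(W[...,0]>350)&(W[...,0]<750)&(abs(W[...,1])<450)
    n_,l,st,ce=cv2.connectedComponentsWithStats(hi.astype(np.uint8))
    for k in range(1,n_):
        if st[k,4]>25: print(" high",st[k,4],np.round(ce[k]),np.round(np.median(W[l==k],0)),W[l==k][:,2].max())
E
```

```text
top table z 0.7723296902795482
yellow 182 top med [567.9 296.  124.8] mid [568.  297.8 121.1] side circ [568.7 298.2] tray mid 208 [572.2 305.8] [557.6 286.7  27.1]
red 172 top med [570.1 234.8 124.4] mid [570.8 235.1 120.8] side circ [571.3 238.3] tray mid 221 [573.8 238.8] [558.9 229.6  26.8]
blue 148 top med [567.3 178.1 124.6] mid [567.1 177.8 120.7] side circ [568.9 181.8] tray mid 144 [570.  180.6] [561.1 169.5  26.5]
green 136 top med [569.3 121.  124.7] mid [569.3 121.2 122.4] side circ [567.8 130.8] tray mid 104 [571.2 122.4] [560.9 111.4  25.4]
grey rack 1420 35.11305426646959 ((552.9979248046875, -196.9580841064453), (274.8445739746094, 71.18757629394531), 73.27747344970703)
wood 1576 20.861706178164127 ((565.3413696289062, 210.55531311035156), (67.16064453125, 288.8376770019531), 0.7268833518028259)
 floor 113 [335. 193.] [ 552.9 -163.2   10.6]
 floor 253 [359. 196.] [ 545.4 -219.8   10.8]
 floor 307 [384. 202.] [ 531.6 -275.3   10.6]
 post 17 [292. 173.] [591.2 -60.6  65.9]
 post 27 [108. 185.] [567.8 342.   50.5]
 high 269 [261. 102.] [742.   7.  89.] 136.10404253484592
[... 1146 characters left out ...]
. 149.] [ 521.3 -284.7   10.3]
 floor 77 [202. 165.] [ 539.2 -228.8   10.1]
 floor 56 [215. 181.] [ 550.6 -170.2   10.2]
 floor 68 [295. 208.] [4.847e+02 4.000e-01 1.910e+01]
 floor 220 [276. 221.] [531.3   0.6  17.4]
 post 54 [230. 203.] [595.3 -57.1  58.7]
 post 30 [412. 345.] [571.9 344.3  49.2]
 high 39 [230. 200.] [593. -59.  65.] 68.0146541096126
 high 673 [310. 240.] [577. 131. 105.] 126.62019272537998
 high 46 [176. 238.] [747.  11. 130.] 132.59149287385605
 high 709 [336. 260.] [576. 187. 106.] 126.42473968588047
 high 181 [186. 260.] [743.  23.  85.] 113.69532205831467
 high 762 [362. 283.] [579. 243. 107.] 127.3264871004119
 high 826 [394. 307.] [576. 303. 108.] 127.39940831246543
```

```bash
cat > g.py <<'E'
from m import *
from scipy.optimize import minimize
def fit(im,W):
    M,H,S,V=masks(im,W); Z=W[...,2]
    near=(np.hypot(W[...,0]-552,W[...,1]+197)<165)
    A=W[near&(Z>30)&(Z<40)&(S<110)][:,:2]; F=W[near&(Z>7)&(Z<14)&(S<60)&(V>150)][:,:2]
    def cost(p):
        c,s=np.cos(p[2]),np.sin(p[2])
        loc=lambda P:((P[:,0]-p[0])*c+(P[:,1]-p[1])*s,-(P[:,0]-p[0])*s+(P[:,1]-p[1])*c)
        x,y=loc(A); out=np.maximum(np.maximum(abs(x)-35,abs(y)-145),0)
        yb=np.min([abs(y-b) for b in(87,29,-29,-87)],0)
        inb=np.maximum(np.minimum(23-abs(x),23-yb),0)
        x,y=loc(F); yb=np.min([abs(y-b) for b in(87,29,-29,-87)],0)
        fo=np.maximum(np.maximum(abs(x)-23,yb-23),0)
        return sum(np.minimum(v,6).sum() for v in(out,inb,fo))/(len(A)+len(F))
    r=min((minimize(cost,[552+i,-197+j,-.28],method="Nelder-Mead",options=dict(initial_simplex=np.array([[552+i,-197+j,-.28],[558+i,-197+j,-.28],[552+i,-190+j,-.28],[552+i,-197+j,-.24]]))) for i in(-3,3) for j in(-8,0,8)),key=lambda r:r.fun)
    return r.x,r.fun,len(A),len(F)
if __name__=="__main__":
    for n in("top","scene"):
        z=np.load(f"/tmp/{n}0.npz"); im,W=z["im"],z["W"]
        x,f,a,b=fit(im,W); print(n,np.round(x,3),f,a,b)
        for yb in(87,29,-29,-87): print("  bay",yb,np.round([x[0]-np.sin(x[2])*yb,x[1]+np.cos(x[2])*yb],1))
        M,*_=masks(im,W); t=W[M["blue"]&(W[...,1]>100)&(W[...,1]<260)&(W[...,2]>112)&(W[...,2]<140)&(W[...,0]<650)]
        print("blue",np.round((t.min(0)+t.max(0))/2,1),"circ",circ(t))
E
python3 g.py
```

```text
top [ 5.55376e+02 -1.88855e+02 -2.91000e-01] 0.0051810935584145675 2260 1171
  bay 87 [ 580.4 -105.5]
  bay 29 [ 563.7 -161.1]
  bay -29 [ 547.  -216.6]
  bay -87 [ 530.4 -272.2]
blue [567.1 177.8 120.7] circ [565.91614854 186.92194819]
scene [ 5.54114e+02 -1.87616e+02 -2.92000e-01] 0.04336318298758945 2090 340
  bay 87 [ 579.2 -104.3]
  bay 29 [ 562.5 -159.8]
  bay -29 [ 545.8 -215.4]
  bay -87 [ 529.  -270.9]
blue [569.8 181.2 119.2] circ [565.84810517 180.39243308]
```

>>> arm_command:
  series:
    - {"travel": [0.02, 0.06, 0.01], "delta_rot": [0, 0, 10], "jaw": 0}
    - {"travel": [0.05, 0.12, 0.02], "delta_rot": [0, 0, 20], "jaw": 0}
    - {"travel": [0.08, 0.175, 0.02], "delta_rot": [0, 0, 30], "jaw": 0}
    - {"travel": [0.11, 0.23, 0.02], "delta_rot": [0, 0, 40], "jaw": 0}
    - {"travel": [0.14, 0.285, 0.02], "delta_rot": [0, 0, 50], "jaw": 0}

```text
time_s: 0.72
ee_pos: [273.6, -303.7, 242.2]
tool_rot: [0.851, 0.526, 0.0, -0.0]
ft_force: [1.5, -0.2, 0.3]
finger_gap: 1.004
gripper_force: 0.0
```

>>> arm_command:
  series:
    - {"travel": [0.034, 0.05, 0], "delta_rot": [0, 0, 9], "jaw": 0}
    - {"travel": [0.068, 0.1, 0], "delta_rot": [0, 0, 18], "jaw": 0}
    - {"travel": [0.102, 0.15, 0], "delta_rot": [0, 0, 27], "jaw": 0}
    - {"travel": [0.136, 0.2, 0], "delta_rot": [0, 0, 27], "jaw": 0}
    - {"travel": [0.17, 0.25, 0], "delta_rot": [0, 0, 27], "jaw": 0}

```text
time_s: 1.35
ee_pos: [443.9, -53.6, 242.4]
tool_rot: [0.706, 0.708, -0.0, 0.0]
ft_force: [0.6, 0.1, 0.8]
finger_gap: 0.999
gripper_force: 0.0
```

>>> arm_command:
  series:
    - {"travel": [0.03, 0.045, -0.01], "jaw": 0, "delta_rot": [0, 0, 0]}
    - {"travel": [0.06, 0.09, -0.02], "jaw": 0, "delta_rot": [0, 0, 0]}
    - {"travel": [0.095, 0.135, -0.04], "jaw": 0, "delta_rot": [0, 0, 0]}
    - {"travel": [0.123, 0.173, -0.06], "jaw": 0, "delta_rot": [0, 0, 0]}
    - {"travel": [0.123, 0.173, -0.06], "jaw": 0, "delta_rot": [0, 0, 0]}

```text
time_s: 1.98
ee_pos: [565.7, 119.7, 178.2]
tool_rot: [0.705, 0.709, -0.003, -0.002]
ft_force: [-0.2, 0.3, 0.1]
finger_gap: 0.999
gripper_force: 0.0
```

Run:
```python
from h import *
s=sense();print({k:np.round(s[k],3) for k in("ee_pos","tool_rot","joints","ft_force","time_s")})
```

```text
{'ee_pos': array([565.75 , 119.702, 178.224]), 'tool_rot': array([ 0.705,  0.709, -0.003, -0.002]), 'joints': array([0.149, 0.035, 1.368, 0.   , 1.746, 0.143]), 'ft_force': array([-0.19 ,  0.313,  0.141]), 'time_s': np.float64(1.975)}
```

>>> arm_command:
  series:
    - {"travel": [0, 0, 0], "delta_rot": [0, 0, 0], "jaw": 0}
    - {"travel": [0, 0, 0], "delta_rot": [0, 0, 0], "jaw": 0}
    - {"travel": [0, 0, 0], "delta_rot": [0, 0, 0], "jaw": 0}

```text
time_s: 2.35
ee_pos: [566.2, 116.5, 184.0]
tool_rot: [0.707, 0.708, 0.001, 0.001]
ft_force: [0.3, 0.9, 0.2]
finger_gap: 1.003
gripper_force: 0.0
```

>>> arm_command:
  series:
    - {"travel": [0.003, 0.007, -0.02], "delta_rot": [0, 0, 0], "jaw": 0}
    - {"travel": [0.003, 0.007, -0.04], "delta_rot": [0, 0, 0], "jaw": 0}
    - {"travel": [0.003, 0.007, -0.04], "delta_rot": [0, 0, 0], "jaw": 0}
    - {"travel": [0.003, 0.007, -0.04], "delta_rot": [0, 0, 0], "jaw": 0}

```text
time_s: 2.85
ee_pos: [569.0, 124.4, 142.3]
tool_rot: [0.706, 0.708, -0.0, -0.0]
ft_force: [0.3, -0.5, 0.2]
finger_gap: 1.001
gripper_force: 0.0
```

Run:
```python
from h import *
s=sense();print({k:np.round(s[k],3) for k in("ee_pos","tool_rot","joints","ft_force","time_s")})
im,W=cloud("scene"); cv2.imwrite("pics/s1.png",cv2.resize(im[80:360,200:480,::-1],None,fx=2,fy=2))
```

```text
{'ee_pos': array([569.043, 124.405, 142.269]), 'tool_rot': array([ 0.706,  0.708, -0.   , -0.   ]), 'joints': array([ 0.157,  0.043,  1.422, -0.   ,  1.677,  0.154]), 'ft_force': array([ 0.286, -0.486,  0.157]), 'time_s': np.float64(2.85)}
```

View pics/s1.png

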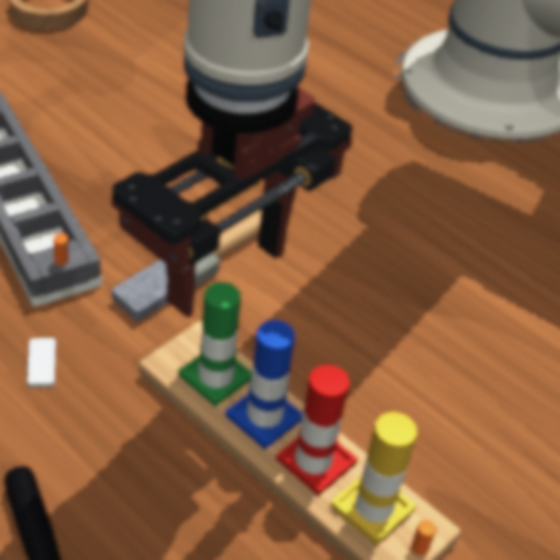

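The crop shows the open fingertips at (182,305) and (272,250), straddling the green cap at (221,292). I'll check the offset in the cloud before going down.

Run:
```python
from h import *
for n in("scene","top"):
    im,W=cloud(n)
    q=W[(W[...,2]>140)&(W[...,2]<165)&(abs(W[...,0]-569)<80)&(abs(W[...,1]-124)<40)]
    for s in(-1,1):
        t=q[(q[:,0]-569)*s>20]
        if len(t): print(n,s,len(t),np.round(np.percentile(t,[3,50,97],axis=0),0).tolist())
```

```text
scene -1 142 [[518.0, 117.0, 143.0], [524.0, 130.0, 153.0], [526.0, 138.0, 164.0]]
scene 1 133 [[615.0, 114.0, 145.0], [621.0, 130.0, 155.0], [623.0, 137.0, 164.0]]
```

>>> arm_command:
  series:
    - {"travel": [0, 0, -0.035], "delta_rot": [0, 0, 0], "jaw": 0}
    - {"travel": [0, 0, -0.067], "delta_rot": [0, 0, 0], "jaw": 0}
    - {"travel": [0, 0, -0.067], "delta_rot": [0, 0, 0], "jaw": 0}
    - {"travel": [0, 0, -0.067], "delta_rot": [0, 0, 0], "jaw": 0.5}
    - {"travel": [0, 0, -0.067], "delta_rot": [0, 0, 0], "jaw": 0.9}
  grip_force: 20

```text
time_s: 3.62
ee_pos: [570.3, 124.6, 78.0]
tool_rot: [0.706, 0.708, 0.001, 0.001]
ft_force: [-0.1, 0.8, 0.9]
finger_gap: 0.811
gripper_force: 0.0
```

>>> arm_command:
  series:
    - {"travel": [0, 0, 0], "delta_rot": [0, 0, 0], "jaw": 0.9}
    - {"travel": [0, 0, 0], "delta_rot": [0, 0, 0], "jaw": 0.9}
    - {"travel": [0, 0, 0], "delta_rot": [0, 0, 0], "jaw": 0.9}
    - {"travel": [0, 0, 0], "delta_rot": [0, 0, 0], "jaw": 0.9}

```text
time_s: 4.12
ee_pos: [569.2, 124.4, 75.6]
tool_rot: [0.706, 0.708, -0.0, -0.0]
ft_force: [-0.6, 0.5, 0.4]
finger_gap: 0.353
gripper_force: 0.3
```

>>> arm_command:
  series:
    - {"travel": [0, 0, 0], "delta_rot": [0, 0, 0], "jaw": 0.9}
    - {"travel": [0, 0, 0], "delta_rot": [0, 0, 0], "jaw": 0.9}
    - {"travel": [0, 0, 0.03], "delta_rot": [0, 0, 0], "jaw": 0.9}
    - {"travel": [0, 0, 0.08], "delta_rot": [0, 0, 0], "jaw": 0.9}
    - {"travel": [0, 0, 0.13], "delta_rot": [0, 0, 0], "jaw": 0.9}

```text
time_s: 4.75
ee_pos: [568.8, 124.4, 206.5]
tool_rot: [0.706, 0.708, -0.0, -0.0]
ft_force: [-0.1, 0.3, -0.0]
finger_gap: 0.339
gripper_force: 20.0
```

>>> arm_command:
  series:
    - {"travel": [0.001, -0.03, 0], "delta_rot": [0, 0, -3], "jaw": 0.9}
    - {"travel": [0.004, -0.08, 0], "delta_rot": [0, 0, -6], "jaw": 0.9}
    - {"travel": [0.007, -0.14, 0], "delta_rot": [0, 0, -11], "jaw": 0.9}
    - {"travel": [0.01, -0.195, 0], "delta_rot": [0, 0, -15], "jaw": 0.9}
    - {"travel": [0.011, -0.229, 0], "delta_rot": [0, 0, -17], "jaw": 0.9}

```text
time_s: 5.38
ee_pos: [579.9, -107.2, 205.3]
tool_rot: [0.804, 0.595, -0.0, -0.0]
ft_force: [0.5, 0.4, -1.1]
finger_gap: 0.34
gripper_force: 20.0
```

>>> arm_command:
  series:
    - {"travel": [0, 0, 0], "delta_rot": [0, 0, 0], "jaw": 0.9}
    - {"travel": [0, 0, 0], "delta_rot": [0, 0, 0], "jaw": 0.9}
    - {"travel": [0, 0, 0], "delta_rot": [0, 0, 0], "jaw": 0.9}

```text
time_s: 5.75
ee_pos: [580.3, -103.3, 205.7]
tool_rot: [0.802, 0.597, 0.0, -0.0]
ft_force: [-0.5, -0.8, -0.3]
finger_gap: 0.339
gripper_force: 20.0
```

Run:
```python
from m import *
s=sense();print({k:np.round(s[k],3) for k in("ee_pos","tool_rot","ft_force","time_s","gripper_force")})
im,W=cloud("scene"); M,*_=masks(im,W)
t=W[M["green"]&(W[...,1]<0)&(W[...,2]>150)&(W[...,0]>400)]
print(len(t),np.percentile(t,[2,50,98],axis=0).round(1).tolist(),circ(t).round(1))
cv2.imwrite("pics/s2.png",im[...,::-1])
```

```text
{'ee_pos': array([ 580.302, -103.266,  205.729]), 'tool_rot': array([ 0.802,  0.597,  0.   , -0.   ]), 'ft_force': array([-0.465, -0.769, -0.29 ]), 'time_s': np.float64(5.75), 'gripper_force': np.float64(20.001)}
404 [[570.4, -110.8, 181.2], [585.3, -93.4, 240.8], [593.7, -87.8, 255.3]] [ 578.9 -103.9]
```

View pics/s2.png

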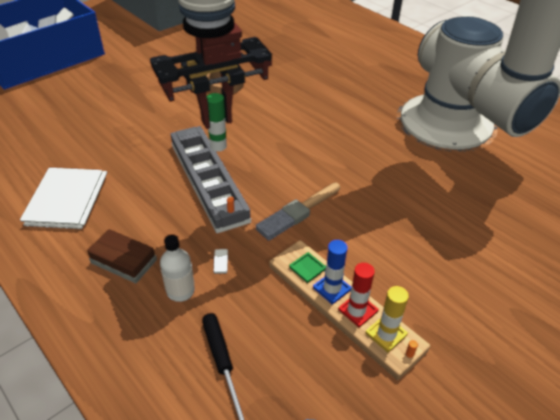

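The green tube is held upright at (217,120), over the bay nearest the post. The wooden rack still holds blue (337,265), red (362,285) and yellow (395,310). I'm lowering it now.

>>> arm_command:
  series:
    - {"travel": [0, -0.001, -0.05], "delta_rot": [0, 0, 0], "jaw": 0.9}
    - {"travel": [0, -0.001, -0.1], "delta_rot": [0, 0, 0], "jaw": 0.9}
    - {"travel": [0, -0.001, -0.135], "delta_rot": [0, 0, 0], "jaw": 0.9}
    - {"travel": [0, -0.001, -0.14], "delta_rot": [0, 0, 0], "jaw": 0.9}
    - {"travel": [0, -0.001, -0.14], "delta_rot": [0, 0, 0], "jaw": 0.9}

```text
time_s: 6.42
ee_pos: [580.7, -105.1, 66.9]
tool_rot: [0.803, 0.596, 0.0, 0.0]
ft_force: [-0.5, -1.2, -0.3]
finger_gap: 0.342
gripper_force: 20.0
```

>>> arm_command:
  series:
    - {"travel": [0, 0, -0.001], "delta_rot": [0, 0, 0], "jaw": 0.9}
    - {"travel": [0, 0, -0.003], "delta_rot": [0, 0, 0], "jaw": 0.9}
    - {"travel": [0, 0, -0.004], "delta_rot": [0, 0, 0], "jaw": 0.9}
    - {"travel": [0, 0, -0.004], "delta_rot": [0, 0, 0], "jaw": 0.9}

```text
time_s: 6.92
ee_pos: [580.2, -105.6, 61.7]
tool_rot: [0.803, 0.596, 0.0, -0.0]
ft_force: [-0.4, -0.1, -0.7]
finger_gap: 0.345
gripper_force: 20.0
```

Very near the floor. A little lower until there is contact force.

>>> arm_command:
  series:
    - {"travel": [0, 0, -0.001], "delta_rot": [0, 0, 0], "jaw": 0.9}
    - {"travel": [0, 0, -0.001], "delta_rot": [0, 0, 0], "jaw": 0.9}

```text
time_s: 7.18
ee_pos: [580.3, -105.7, 61.5]
tool_rot: [0.803, 0.596, 0.0, 0.0]
ft_force: [-1.4, -0.1, 5.4]
finger_gap: 0.338
gripper_force: 20.0
```

>>> arm_command:
  series:
    - {"travel": [0, 0, 0], "delta_rot": [0, 0, 0], "jaw": 0}
    - {"travel": [0, 0, 0], "delta_rot": [0, 0, 0], "jaw": 0}
    - {"travel": [0, 0, 0], "delta_rot": [0, 0, 0], "jaw": 0}
    - {"travel": [0, 0, 0], "delta_rot": [0, 0, 0], "jaw": 0}

```text
time_s: 7.68
ee_pos: [580.2, -105.6, 60.4]
tool_rot: [0.803, 0.596, -0.0, -0.0]
ft_force: [-0.4, 0.1, 0.1]
finger_gap: 0.755
gripper_force: 0.0
```

>>> arm_command:
  series:
    - {"travel": [0, 0, 0.03], "delta_rot": [0, 0, 0], "jaw": 0}
    - {"travel": [0, 0, 0.08], "delta_rot": [0, 0, 0], "jaw": 0}
    - {"travel": [0, 0, 0.13], "delta_rot": [0, 0, 0], "jaw": 0}
    - {"travel": [0, 0.06, 0.14], "delta_rot": [0, 0, 5], "jaw": 0}
    - {"travel": [-0.002, 0.12, 0.14], "delta_rot": [0, 0, 10], "jaw": 0}

```text
time_s: 8.3
ee_pos: [578.9, 15.1, 202.7]
tool_rot: [0.748, 0.664, 0.001, 0.001]
ft_force: [1.5, -0.8, 0.4]
finger_gap: 1.003
gripper_force: 0.0
```

>>> arm_command:
  series:
    - {"travel": [-0.004, 0.058, 0], "delta_rot": [0, 0, 4], "jaw": 0}
    - {"travel": [-0.008, 0.116, 0], "delta_rot": [0, 0, 7], "jaw": 0}
    - {"travel": [-0.0095, 0.166, -0.02], "delta_rot": [0, 0, 7], "jaw": 0}
    - {"travel": [-0.0095, 0.166, -0.05], "delta_rot": [0, 0, 7], "jaw": 0}
    - {"travel": [-0.0095, 0.166, -0.05], "delta_rot": [0, 0, 7], "jaw": 0}

```text
time_s: 8.93
ee_pos: [567.2, 180.7, 147.5]
tool_rot: [0.706, 0.709, -0.003, -0.001]
ft_force: [-0.6, -0.1, -0.3]
finger_gap: 1.0
gripper_force: 0.0
```

>>> arm_command:
  series:
    - {"travel": [0, 0, 0], "delta_rot": [0, 0, 0], "jaw": 0}
    - {"travel": [0, 0, 0], "delta_rot": [0, 0, 0], "jaw": 0}

```text
time_s: 9.18
ee_pos: [569.6, 179.9, 152.6]
tool_rot: [0.706, 0.708, 0.001, 0.001]
ft_force: [-0.3, 0.3, 0.7]
finger_gap: 1.001
gripper_force: 0.0
```

Run:
```python
from m import *
im,W=cloud("scene"); M,*_=masks(im,W)
t=W[M["green"]&(W[...,1]<0)&(W[...,2]>60)&(W[...,0]>400)]
print(len(t),np.percentile(t,[2,50,98],axis=0).round(1).tolist(),circ(t).round(1))
cv2.imwrite("pics/s3.png",im[...,::-1])
```

```text
286 [[571.5, -115.6, 76.2], [585.6, -97.1, 103.0], [594.2, -90.3, 111.8]] [ 578.6 -106.3]
```

View pics/s3.png

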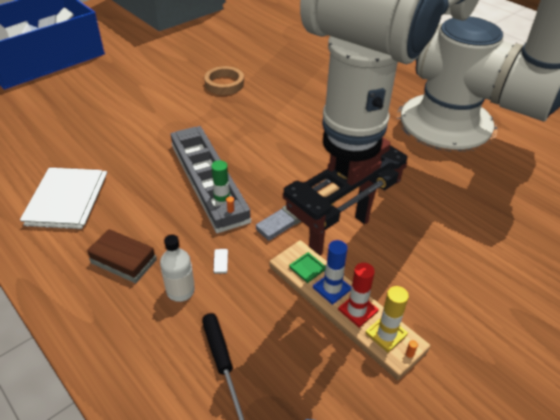

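The green tube is standing upright in the bay by the post at (221,185). The open fingers straddle the blue tube at (337,245), so I'm going down on it.

>>> arm_command:
  series:
    - {"travel": [0, 0.001, -0.04], "delta_rot": [0, 0, 0], "jaw": 0}
    - {"travel": [0, 0.001, -0.075], "delta_rot": [0, 0, 0], "jaw": 0}
    - {"travel": [0, 0.001, -0.075], "delta_rot": [0, 0, 0], "jaw": 0}
    - {"travel": [0, 0.001, -0.075], "delta_rot": [0, 0, 0], "jaw": 0.5}
    - {"travel": [0, 0.001, -0.075], "delta_rot": [0, 0, 0], "jaw": 0.9}

```text
time_s: 9.85
ee_pos: [570.0, 181.6, 78.3]
tool_rot: [0.706, 0.708, 0.002, 0.001]
ft_force: [0.8, 1.0, -0.1]
finger_gap: 0.81
gripper_force: 0.0
```

>>> arm_command:
  series:
    - {"travel": [0, 0, 0], "delta_rot": [0, 0, 0], "jaw": 0.9}
    - {"travel": [0, 0, 0], "delta_rot": [0, 0, 0], "jaw": 0.9}
    - {"travel": [0, 0, 0], "delta_rot": [0, 0, 0], "jaw": 0.9}
    - {"travel": [0, 0, 0], "delta_rot": [0, 0, 0], "jaw": 0.9}
    - {"travel": [0, 0, 0], "delta_rot": [0, 0, 0], "jaw": 0.9}

```text
time_s: 10.48
ee_pos: [568.7, 181.4, 75.5]
tool_rot: [0.706, 0.708, -0.0, -0.0]
ft_force: [-0.8, 0.8, -0.5]
finger_gap: 0.336
gripper_force: 20.0
```

>>> arm_command:
  series:
    - {"travel": [0, 0, 0], "delta_rot": [0, 0, 0], "jaw": 0.9}
    - {"travel": [0, 0, 0], "delta_rot": [0, 0, 0], "jaw": 0.9}
    - {"travel": [0, 0, 0.03], "delta_rot": [0, 0, 0], "jaw": 0.9}
    - {"travel": [0, 0, 0.08], "delta_rot": [0, 0, 0], "jaw": 0.9}
    - {"travel": [0, 0, 0.13], "delta_rot": [0, 0, 0], "jaw": 0.9}

```text
time_s: 11.1
ee_pos: [568.4, 181.3, 206.5]
tool_rot: [0.706, 0.708, -0.0, -0.0]
ft_force: [-0.2, 0.7, -0.1]
finger_gap: 0.341
gripper_force: 20.0
```

>>> arm_command:
  series:
    - {"travel": [0, -0.03, 0], "delta_rot": [0, 0, 0], "jaw": 0.9}
    - {"travel": [0, -0.08, 0], "delta_rot": [0, 0, 0], "jaw": 0.9}
    - {"travel": [0, -0.135, 0], "delta_rot": [0, 0, -4], "jaw": 0.9}
    - {"travel": [0, -0.19, 0], "delta_rot": [0, 0, -8], "jaw": 0.9}
    - {"travel": [0, -0.245, 0], "delta_rot": [0, 0, -12], "jaw": 0.9}

```text
time_s: 11.72
ee_pos: [568.4, -65.3, 205.5]
tool_rot: [0.777, 0.63, 0.0, 0.0]
ft_force: [0.4, 0.6, -0.5]
finger_gap: 0.342
gripper_force: 20.0
```

>>> arm_command:
  series:
    - {"travel": [-0.003, -0.05, 0], "delta_rot": [0, 0, -4], "jaw": 0.9}
    - {"travel": [-0.0055, -0.09, 0], "delta_rot": [0, 0, -5], "jaw": 0.9}
    - {"travel": [-0.0055, -0.097, 0], "delta_rot": [0, 0, -5], "jaw": 0.9}
    - {"travel": [-0.0055, -0.097, 0], "delta_rot": [0, 0, -5], "jaw": 0.9}
    - {"travel": [-0.0055, -0.097, 0], "delta_rot": [0, 0, -5], "jaw": 0.9}

```text
time_s: 12.35
ee_pos: [563.4, -159.3, 205.7]
tool_rot: [0.803, 0.597, 0.0, -0.0]
ft_force: [0.2, -0.0, -0.2]
finger_gap: 0.337
gripper_force: 20.0
```

>>> arm_command:
  series:
    - {"travel": [0, -0.001, -0.05], "delta_rot": [0, 0, 0], "jaw": 0.9}
    - {"travel": [0, -0.001, -0.1], "delta_rot": [0, 0, 0], "jaw": 0.9}
    - {"travel": [0, -0.001, -0.135], "delta_rot": [0, 0, 0], "jaw": 0.9}
    - {"travel": [0, -0.001, -0.14], "delta_rot": [0, 0, 0], "jaw": 0.9}
    - {"travel": [0, -0.001, -0.14], "delta_rot": [0, 0, 0], "jaw": 0.9}

```text
time_s: 12.98
ee_pos: [563.8, -160.9, 66.9]
tool_rot: [0.803, 0.596, 0.0, 0.0]
ft_force: [1.0, -0.7, -0.6]
finger_gap: 0.34
gripper_force: 20.0
```

>>> arm_command:
  series:
    - {"travel": [0, 0, -0.001], "delta_rot": [0, 0, 0], "jaw": 0.9}
    - {"travel": [0, 0, -0.003], "delta_rot": [0, 0, 0], "jaw": 0.9}
    - {"travel": [0, 0, -0.0045], "delta_rot": [0, 0, 0], "jaw": 0.9}
    - {"travel": [0, 0, -0.0045], "delta_rot": [0, 0, 0], "jaw": 0.9}

```text
time_s: 13.48
ee_pos: [563.4, -161.7, 61.5]
tool_rot: [0.803, 0.596, 0.0, 0.0]
ft_force: [0.7, 0.1, -0.6]
finger_gap: 0.338
gripper_force: 20.0
```

>>> arm_command:
  series:
    - {"travel": [0, 0, -0.001], "delta_rot": [0, 0, 0], "jaw": 0.9}
    - {"travel": [0, 0, -0.001], "delta_rot": [0, 0, 0], "jaw": 0.9}

```text
time_s: 13.72
ee_pos: [563.5, -161.7, 61.5]
tool_rot: [0.803, 0.596, 0.0, 0.0]
ft_force: [-0.2, 0.1, 5.0]
finger_gap: 0.337
gripper_force: 20.0
```

>>> arm_command:
  series:
    - {"travel": [0, 0, 0], "delta_rot": [0, 0, 0], "jaw": 0}
    - {"travel": [0, 0, 0], "delta_rot": [0, 0, 0], "jaw": 0}
    - {"travel": [0, 0, 0], "delta_rot": [0, 0, 0], "jaw": 0}
    - {"travel": [0, 0, 0], "delta_rot": [0, 0, 0], "jaw": 0}

```text
time_s: 14.22
ee_pos: [563.1, -161.5, 59.9]
tool_rot: [0.803, 0.596, -0.0, -0.0]
ft_force: [0.4, -0.5, -0.4]
finger_gap: 0.757
gripper_force: 0.0
```

>>> arm_command:
  series:
    - {"travel": [0, 0, 0.03], "delta_rot": [0, 0, 0], "jaw": 0}
    - {"travel": [0, 0, 0.08], "delta_rot": [0, 0, 0], "jaw": 0}
    - {"travel": [0, 0, 0.13], "delta_rot": [0, 0, 0], "jaw": 0}
    - {"travel": [0, 0.05, 0.14], "delta_rot": [0, 0, 4], "jaw": 0}
    - {"travel": [0, 0.1, 0.14], "delta_rot": [0, 0, 8], "jaw": 0}

```text
time_s: 14.85
ee_pos: [563.8, -61.0, 202.1]
tool_rot: [0.759, 0.651, 0.001, 0.001]
ft_force: [-0.5, -1.2, -1.2]
finger_gap: 0.998
gripper_force: 0.0
```

>>> arm_command:
  series:
    - {"travel": [0.001, 0.055, 0], "delta_rot": [0, 0, 4], "jaw": 0}
    - {"travel": [0.002, 0.11, 0], "delta_rot": [0, 0, 9], "jaw": 0}
    - {"travel": [0.003, 0.165, 0], "delta_rot": [0, 0, 9], "jaw": 0}
    - {"travel": [0.004, 0.22, 0], "delta_rot": [0, 0, 9], "jaw": 0}
    - {"travel": [0.0065, 0.27, 0], "delta_rot": [0, 0, 9], "jaw": 0}

```text
time_s: 15.48
ee_pos: [569.5, 210.4, 200.2]
tool_rot: [0.706, 0.708, 0.0, 0.0]
ft_force: [0.4, -0.5, -0.2]
finger_gap: 0.996
gripper_force: 0.0
```

>>> arm_command:
  series:
    - {"travel": [0, 0.03, -0.02], "delta_rot": [0, 0, 0], "jaw": 0}
    - {"travel": [0, 0.03, -0.05], "delta_rot": [0, 0, 0], "jaw": 0}
    - {"travel": [0, 0.03, -0.05], "delta_rot": [0, 0, 0], "jaw": 0}
    - {"travel": [0, 0.03, -0.05], "delta_rot": [0, 0, 0], "jaw": 0}
    - {"travel": [0, 0.03, -0.05], "delta_rot": [0, 0, 0], "jaw": 0}

```text
time_s: 16.1
ee_pos: [570.5, 238.2, 152.2]
tool_rot: [0.706, 0.708, 0.001, 0.001]
ft_force: [-0.0, -1.1, 0.3]
finger_gap: 1.003
gripper_force: 0.0
```

Run:
```python
from m import *
im,W=cloud("scene"); M,*_=masks(im,W)
for c,z0 in(("green",60),("blue",60)):
    t=W[M[c]&(W[...,1]<0)&(W[...,1]>-320)&(W[...,2]>z0)&(W[...,0]>400)]
    print(c,len(t),np.percentile(t,[2,50,98],axis=0).round(1).tolist(),circ(t).round(1))
for c in("red","yellow"):
    t=W[M[c]&(W[...,1]>50)&(W[...,2]>88)&(W[...,2]<135)&(W[...,0]>400)&(W[...,0]<680)]
    print(c,len(t),np.percentile(t,[2,50,98],axis=0).round(1).tolist(),circ(t).round(1))
```

```text
green 300 [[570.3, -120.2, 75.4], [585.9, -98.3, 101.7], [594.2, -90.3, 111.6]] [ 578.4 -106. ]
blue 272 [[553.6, -172.6, 77.2], [569.3, -154.9, 103.1], [577.6, -147.1, 111.9]] [ 561.8 -163. ]
red 535 [[558.5, 226.4, 90.1], [577.2, 242.2, 120.0], [585.2, 252.4, 125.6]] [569.5 237.3]
yellow 532 [[556.1, 287.4, 89.9], [575.3, 301.9, 121.7], [582.3, 312.4, 126.2]] [566.5 297.8]
```

Blue is standing at (562,-163) with its top at z 111, as it should be, and the gripper is centred over red.

>>> arm_command:
  series:
    - {"travel": [0, 0, -0.04], "delta_rot": [0, 0, 0], "jaw": 0}
    - {"travel": [0, 0, -0.075], "delta_rot": [0, 0, 0], "jaw": 0}
    - {"travel": [0, 0, -0.075], "delta_rot": [0, 0, 0], "jaw": 0}
    - {"travel": [0, 0, -0.075], "delta_rot": [0, 0, 0], "jaw": 0.5}
    - {"travel": [0, 0, -0.075], "delta_rot": [0, 0, 0], "jaw": 0.9}

```text
time_s: 16.77
ee_pos: [571.0, 238.8, 77.9]
tool_rot: [0.706, 0.708, 0.002, 0.001]
ft_force: [1.0, 0.1, 0.4]
finger_gap: 0.81
gripper_force: 0.0
```

>>> arm_command:
  series:
    - {"travel": [0, 0, 0], "delta_rot": [0, 0, 0], "jaw": 0.9}
    - {"travel": [0, 0, 0], "delta_rot": [0, 0, 0], "jaw": 0.9}
    - {"travel": [0, 0, 0], "delta_rot": [0, 0, 0], "jaw": 0.9}
    - {"travel": [0, 0, 0], "delta_rot": [0, 0, 0], "jaw": 0.9}
    - {"travel": [0, 0, 0], "delta_rot": [0, 0, 0], "jaw": 0.9}

```text
time_s: 17.4
ee_pos: [569.7, 238.4, 75.1]
tool_rot: [0.706, 0.708, -0.0, -0.0]
ft_force: [-0.7, -0.6, -0.2]
finger_gap: 0.338
gripper_force: 20.0
```

>>> arm_command:
  series:
    - {"travel": [0, 0, 0], "delta_rot": [0, 0, 0], "jaw": 0.9}
    - {"travel": [0, 0, 0], "delta_rot": [0, 0, 0], "jaw": 0.9}
    - {"travel": [0, 0, 0.03], "delta_rot": [0, 0, 0], "jaw": 0.9}
    - {"travel": [0, 0, 0.08], "delta_rot": [0, 0, 0], "jaw": 0.9}
    - {"travel": [0, 0, 0.13], "delta_rot": [0, 0, 0], "jaw": 0.9}

```text
time_s: 18.02
ee_pos: [569.3, 238.3, 205.9]
tool_rot: [0.706, 0.708, -0.001, -0.0]
ft_force: [0.3, 0.3, -0.3]
finger_gap: 0.339
gripper_force: 20.0
```

>>> arm_command:
  series:
    - {"travel": [0, -0.03, 0], "delta_rot": [0, 0, 0], "jaw": 0.9}
    - {"travel": [0, -0.08, 0], "delta_rot": [0, 0, 0], "jaw": 0.9}
    - {"travel": [0, -0.135, 0], "delta_rot": [0, 0, -2], "jaw": 0.9}
    - {"travel": [0, -0.19, 0], "delta_rot": [0, 0, -4], "jaw": 0.9}
    - {"travel": [0, -0.245, 0], "delta_rot": [0, 0, -6], "jaw": 0.9}

```text
time_s: 18.65
ee_pos: [569.4, -8.2, 205.0]
tool_rot: [0.742, 0.67, -0.0, 0.0]
ft_force: [0.1, 0.2, -0.9]
finger_gap: 0.338
gripper_force: 20.0
```

>>> arm_command:
  series:
    - {"travel": [-0.005, -0.055, 0], "delta_rot": [0, 0, -3], "jaw": 0.9}
    - {"travel": [-0.011, -0.11, 0], "delta_rot": [0, 0, -6], "jaw": 0.9}
    - {"travel": [-0.017, -0.165, 0], "delta_rot": [0, 0, -9], "jaw": 0.9}
    - {"travel": [-0.022, -0.2, 0], "delta_rot": [0, 0, -11], "jaw": 0.9}
    - {"travel": [-0.023, -0.211, 0], "delta_rot": [0, 0, -11], "jaw": 0.9}

```text
time_s: 19.27
ee_pos: [546.1, -219.5, 204.7]
tool_rot: [0.804, 0.595, -0.0, -0.0]
ft_force: [0.1, 0.1, -0.2]
finger_gap: 0.339
gripper_force: 20.0
```

>>> arm_command:
  series:
    - {"travel": [0, 0, 0], "delta_rot": [0, 0, 0], "jaw": 0.9}
    - {"travel": [0, 0, 0], "delta_rot": [0, 0, 0], "jaw": 0.9}
    - {"travel": [0, 0, 0], "delta_rot": [0, 0, 0], "jaw": 0.9}

```text
time_s: 19.65
ee_pos: [547.1, -216.3, 205.3]
tool_rot: [0.802, 0.597, 0.0, 0.0]
ft_force: [-0.8, -0.5, -0.9]
finger_gap: 0.338
gripper_force: 20.0
```

>>> arm_command:
  series:
    - {"travel": [0, 0, -0.05], "delta_rot": [0, 0, 0], "jaw": 0.9}
    - {"travel": [0, 0, -0.1], "delta_rot": [0, 0, 0], "jaw": 0.9}
    - {"travel": [0, 0, -0.135], "delta_rot": [0, 0, 0], "jaw": 0.9}
    - {"travel": [0, 0, -0.14], "delta_rot": [0, 0, 0], "jaw": 0.9}
    - {"travel": [0, 0, -0.14], "delta_rot": [0, 0, 0], "jaw": 0.9}

```text
time_s: 20.27
ee_pos: [547.3, -217.3, 66.4]
tool_rot: [0.803, 0.596, 0.0, 0.001]
ft_force: [0.2, 0.3, 0.4]
finger_gap: 0.341
gripper_force: 20.0
```

>>> arm_command:
  series:
    - {"travel": [0, 0, -0.001], "delta_rot": [0, 0, 0], "jaw": 0.9}
    - {"travel": [0, 0, -0.003], "delta_rot": [0, 0, 0], "jaw": 0.9}
    - {"travel": [0, 0, -0.0045], "delta_rot": [0, 0, 0], "jaw": 0.9}
    - {"travel": [0, 0, -0.0045], "delta_rot": [0, 0, 0], "jaw": 0.9}

```text
time_s: 20.78
ee_pos: [547.0, -217.7, 61.1]
tool_rot: [0.803, 0.596, 0.0, 0.0]
ft_force: [0.5, 0.4, 0.7]
finger_gap: 0.338
gripper_force: 20.0
```

>>> arm_command:
  series:
    - {"travel": [0, 0, -0.001], "delta_rot": [0, 0, 0], "jaw": 0.9}
    - {"travel": [0, 0, -0.001], "delta_rot": [0, 0, 0], "jaw": 0.9}

```text
time_s: 21.02
ee_pos: [547.0, -217.8, 61.0]
tool_rot: [0.803, 0.596, 0.0, 0.001]
ft_force: [-1.7, 0.5, 5.8]
finger_gap: 0.342
gripper_force: 20.0
```

>>> arm_command:
  series:
    - {"travel": [0, 0, 0], "delta_rot": [0, 0, 0], "jaw": 0}
    - {"travel": [0, 0, 0], "delta_rot": [0, 0, 0], "jaw": 0}
    - {"travel": [0, 0, 0], "delta_rot": [0, 0, 0], "jaw": 0}
    - {"travel": [0, 0, 0], "delta_rot": [0, 0, 0], "jaw": 0}

```text
time_s: 21.52
ee_pos: [546.6, -217.5, 59.4]
tool_rot: [0.803, 0.596, -0.0, -0.0]
ft_force: [-0.4, 1.1, -0.3]
finger_gap: 0.755
gripper_force: 0.0
```

>>> arm_command:
  series:
    - {"travel": [0, 0, 0.03], "delta_rot": [0, 0, 0], "jaw": 0}
    - {"travel": [0, 0, 0.08], "delta_rot": [0, 0, 0], "jaw": 0}
    - {"travel": [0, 0, 0.13], "delta_rot": [0, 0, 0], "jaw": 0}
    - {"travel": [0.002, 0.05, 0.14], "delta_rot": [0, 0, 4], "jaw": 0}
    - {"travel": [0.004, 0.1, 0.14], "delta_rot": [0, 0, 8], "jaw": 0}

```text
time_s: 22.15
ee_pos: [551.3, -117.1, 201.6]
tool_rot: [0.759, 0.651, 0.001, 0.001]
ft_force: [1.7, -0.5, -1.0]
finger_gap: 0.995
gripper_force: 0.0
```

>>> arm_command:
  series:
    - {"travel": [0.003, 0.055, 0], "delta_rot": [0, 0, 3], "jaw": 0}
    - {"travel": [0.006, 0.11, 0], "delta_rot": [0, 0, 6], "jaw": 0}
    - {"travel": [0.009, 0.165, 0], "delta_rot": [0, 0, 9], "jaw": 0}
    - {"travel": [0.012, 0.22, 0], "delta_rot": [0, 0, 9], "jaw": 0}
    - {"travel": [0.0165, 0.275, 0], "delta_rot": [0, 0, 9], "jaw": 0}

```text
time_s: 22.78
ee_pos: [567.1, 159.2, 199.7]
tool_rot: [0.706, 0.708, 0.0, 0.0]
ft_force: [0.6, 0.6, 0.1]
finger_gap: 1.003
gripper_force: 0.0
```

>>> arm_command:
  series:
    - {"travel": [0, 0.05, 0], "delta_rot": [0, 0, 0], "jaw": 0}
    - {"travel": [0, 0.1, 0], "delta_rot": [0, 0, 0], "jaw": 0}
    - {"travel": [0, 0.141, 0], "delta_rot": [0, 0, 0], "jaw": 0}
    - {"travel": [0, 0.141, -0.05], "delta_rot": [0, 0, 0], "jaw": 0}
    - {"travel": [0, 0.141, -0.05], "delta_rot": [0, 0, 0], "jaw": 0}

```text
time_s: 23.4
ee_pos: [564.7, 297.8, 144.0]
tool_rot: [0.706, 0.708, -0.005, -0.002]
ft_force: [-0.1, -0.4, -0.6]
finger_gap: 0.998
gripper_force: 0.0
```

>>> arm_command:
  series:
    - {"travel": [0, 0, 0], "delta_rot": [0, 0, 0], "jaw": 0}
    - {"travel": [0, 0, 0], "delta_rot": [0, 0, 0], "jaw": 0}
    - {"travel": [0, 0, 0], "delta_rot": [0, 0, 0], "jaw": 0}

```text
time_s: 23.78
ee_pos: [568.0, 298.3, 151.8]
tool_rot: [0.706, 0.708, 0.001, 0.001]
ft_force: [0.5, 0.2, -0.7]
finger_gap: 0.999
gripper_force: 0.0
```

>>> arm_command:
  series:
    - {"travel": [0, 0, -0.04], "delta_rot": [0, 0, 0], "jaw": 0}
    - {"travel": [0, 0, -0.075], "delta_rot": [0, 0, 0], "jaw": 0}
    - {"travel": [0, 0, -0.075], "delta_rot": [0, 0, 0], "jaw": 0}
    - {"travel": [0, 0, -0.075], "delta_rot": [0, 0, 0], "jaw": 0.5}
    - {"travel": [0, 0, -0.075], "delta_rot": [0, 0, 0], "jaw": 0.9}

```text
time_s: 24.4
ee_pos: [568.4, 298.9, 77.5]
tool_rot: [0.706, 0.708, 0.002, 0.001]
ft_force: [-0.1, -0.6, 1.0]
finger_gap: 0.811
gripper_force: 0.0
```

>>> arm_command:
  series:
    - {"travel": [0, 0, 0], "delta_rot": [0, 0, 0], "jaw": 0.9}
    - {"travel": [0, 0, 0], "delta_rot": [0, 0, 0], "jaw": 0.9}
    - {"travel": [0, 0, 0], "delta_rot": [0, 0, 0], "jaw": 0.9}
    - {"travel": [0, 0, 0], "delta_rot": [0, 0, 0], "jaw": 0.9}
    - {"travel": [0, 0, 0], "delta_rot": [0, 0, 0], "jaw": 0.9}

```text
time_s: 25.02
ee_pos: [567.2, 298.4, 74.6]
tool_rot: [0.706, 0.708, -0.0, -0.0]
ft_force: [0.1, -0.3, -1.0]
finger_gap: 0.335
gripper_force: 20.0
```

>>> arm_command:
  series:
    - {"travel": [0, 0, 0], "delta_rot": [0, 0, 0], "jaw": 0.9}
    - {"travel": [0, 0, 0], "delta_rot": [0, 0, 0], "jaw": 0.9}
    - {"travel": [0, 0, 0.03], "delta_rot": [0, 0, 0], "jaw": 0.9}
    - {"travel": [0, 0, 0.08], "delta_rot": [0, 0, 0], "jaw": 0.9}
    - {"travel": [0, 0, 0.13], "delta_rot": [0, 0, 0], "jaw": 0.9}

```text
time_s: 25.65
ee_pos: [566.9, 298.3, 205.5]
tool_rot: [0.706, 0.708, -0.0, -0.0]
ft_force: [0.1, 0.1, -0.3]
finger_gap: 0.34
gripper_force: 20.0
```

>>> arm_command:
  series:
    - {"travel": [0, -0.03, 0], "delta_rot": [0, 0, 0], "jaw": 0.9}
    - {"travel": [0, -0.08, 0], "delta_rot": [0, 0, 0], "jaw": 0.9}
    - {"travel": [0, -0.135, 0], "delta_rot": [0, 0, -2], "jaw": 0.9}
    - {"travel": [0, -0.19, 0], "delta_rot": [0, 0, -4], "jaw": 0.9}
    - {"travel": [0, -0.245, 0], "delta_rot": [0, 0, -6], "jaw": 0.9}

```text
time_s: 26.28
ee_pos: [566.9, 51.8, 204.6]
tool_rot: [0.742, 0.67, 0.0, 0.0]
ft_force: [1.3, -0.5, -1.3]
finger_gap: 0.338
gripper_force: 20.0
```

>>> arm_command:
  series:
    - {"travel": [-0.005, -0.055, 0], "delta_rot": [0, 0, -3], "jaw": 0.9}
    - {"travel": [-0.011, -0.11, 0], "delta_rot": [0, 0, -6], "jaw": 0.9}
    - {"travel": [-0.017, -0.165, 0], "delta_rot": [0, 0, -9], "jaw": 0.9}
    - {"travel": [-0.022, -0.22, 0], "delta_rot": [0, 0, -11], "jaw": 0.9}
    - {"travel": [-0.027, -0.26, 0], "delta_rot": [0, 0, -11], "jaw": 0.9}

```text
time_s: 26.9
ee_pos: [539.6, -208.9, 204.5]
tool_rot: [0.804, 0.595, -0.0, 0.0]
ft_force: [0.4, 0.7, 0.2]
finger_gap: 0.337
gripper_force: 20.0
```

>>> arm_command:
  series:
    - {"travel": [-0.006, -0.04, 0], "delta_rot": [0, 0, 0], "jaw": 0.9}
    - {"travel": [-0.01, -0.065, 0], "delta_rot": [0, 0, 0], "jaw": 0.9}
    - {"travel": [-0.01, -0.065, 0], "delta_rot": [0, 0, 0], "jaw": 0.9}
    - {"travel": [-0.01, -0.065, 0], "delta_rot": [0, 0, 0], "jaw": 0.9}
    - {"travel": [-0.01, -0.065, 0], "delta_rot": [0, 0, 0], "jaw": 0.9}

```text
time_s: 27.52
ee_pos: [530.5, -270.5, 204.8]
tool_rot: [0.803, 0.597, 0.0, 0.0]
ft_force: [-0.3, -0.3, -1.2]
finger_gap: 0.339
gripper_force: 20.0
```

>>> arm_command:
  series:
    - {"travel": [0, 0, -0.05], "delta_rot": [0, 0, 0], "jaw": 0.9}
    - {"travel": [0, 0, -0.1], "delta_rot": [0, 0, 0], "jaw": 0.9}
    - {"travel": [0, 0, -0.135], "delta_rot": [0, 0, 0], "jaw": 0.9}
    - {"travel": [0, 0, -0.14], "delta_rot": [0, 0, 0], "jaw": 0.9}
    - {"travel": [0, 0, -0.14], "delta_rot": [0, 0, 0], "jaw": 0.9}

```text
time_s: 28.15
ee_pos: [530.8, -271.3, 65.9]
tool_rot: [0.803, 0.596, 0.0, 0.001]
ft_force: [0.8, -0.2, -0.1]
finger_gap: 0.345
gripper_force: 20.0
```

>>> arm_command:
  series:
    - {"travel": [0, 0, -0.001], "delta_rot": [0, 0, 0], "jaw": 0.9}
    - {"travel": [0, 0, -0.003], "delta_rot": [0, 0, 0], "jaw": 0.9}
    - {"travel": [0, 0, -0.0045], "delta_rot": [0, 0, 0], "jaw": 0.9}
    - {"travel": [0, 0, -0.0045], "delta_rot": [0, 0, 0], "jaw": 0.9}

```text
time_s: 28.65
ee_pos: [530.4, -271.8, 60.5]
tool_rot: [0.803, 0.596, 0.0, 0.0]
ft_force: [0.2, -0.5, 0.9]
finger_gap: 0.336
gripper_force: 20.0
```

>>> arm_command:
  series:
    - {"travel": [0, 0, -0.001], "delta_rot": [0, 0, 0], "jaw": 0.9}
    - {"travel": [0, 0, -0.001], "delta_rot": [0, 0, 0], "jaw": 0.9}

```text
time_s: 28.9
ee_pos: [530.5, -271.8, 60.5]
tool_rot: [0.803, 0.596, 0.0, 0.001]
ft_force: [-1.4, 0.5, 5.8]
finger_gap: 0.34
gripper_force: 20.0
```

>>> arm_command:
  series:
    - {"travel": [0, 0, 0], "delta_rot": [0, 0, 0], "jaw": 0}
    - {"travel": [0, 0, 0], "delta_rot": [0, 0, 0], "jaw": 0}
    - {"travel": [0, 0, 0], "delta_rot": [0, 0, 0], "jaw": 0}
    - {"travel": [0, 0, 0], "delta_rot": [0, 0, 0], "jaw": 0}

```text
time_s: 29.4
ee_pos: [530.1, -271.5, 58.9]
tool_rot: [0.803, 0.596, -0.0, -0.0]
ft_force: [-0.1, -1.2, -0.2]
finger_gap: 0.752
gripper_force: 0.0
```

>>> arm_command:
  series:
    - {"travel": [0, 0, 0.03], "delta_rot": [0, 0, 0], "jaw": 0}
    - {"travel": [0, 0, 0.08], "delta_rot": [0, 0, 0], "jaw": 0}
    - {"travel": [0, 0, 0.13], "delta_rot": [0, 0, 0], "jaw": 0}
    - {"travel": [0, 0, 0.16], "delta_rot": [0, 0, 0], "jaw": 0}
    - {"travel": [-0.04, -0.04, 0.16], "delta_rot": [0, 0, 0], "jaw": 0}

```text
time_s: 30.02
ee_pos: [492.5, -310.7, 222.7]
tool_rot: [0.801, 0.598, 0.001, 0.003]
ft_force: [-1.2, -1.4, 0.3]
finger_gap: 1.002
gripper_force: 0.0
```

>>> arm_command:
  series:
    - {"travel": [-0.04, -0.04, 0], "delta_rot": [0, 0, 0], "jaw": 0}
    - {"travel": [-0.08, -0.08, 0], "delta_rot": [0, 0, 0], "jaw": 0}
    - {"travel": [-0.12, -0.12, 0], "delta_rot": [0, 0, 0], "jaw": 0}
    - {"travel": [-0.12, -0.12, 0], "delta_rot": [0, 0, 0], "jaw": 0}
    - {"travel": [-0.12, -0.12, 0], "delta_rot": [0, 0, 0], "jaw": 0}

```text
time_s: 30.65
ee_pos: [370.4, -431.4, 219.1]
tool_rot: [0.803, 0.596, 0.0, -0.0]
ft_force: [0.1, 1.4, 0.1]
finger_gap: 1.001
gripper_force: 0.0
```

Run:
```python
from m import *
im,W=cloud("scene"); M,*_=masks(im,W)
for c in B:
    t=W[M[c]&(W[...,1]<0)&(W[...,1]>-320)&(W[...,2]>60)&(W[...,2]<140)&(W[...,0]>450)&(W[...,0]<650)]
    print(c,len(t),np.percentile(t,[2,50,98],axis=0).round(1).tolist(),circ(t).round(1))
cv2.imwrite("pics/end.png",im[...,::-1])
```

```text
yellow 207 [[519.5, -281.6, 77.2], [535.9, -266.1, 106.3], [544.2, -256.2, 111.5]] [ 528.5 -272.2]
red 274 [[534.3, -230.4, 75.5], [552.2, -211.7, 104.1], [560.9, -202.8, 111.7]] [ 545.3 -218.5]
blue 282 [[552.8, -173.2, 75.6], [568.7, -154.8, 104.1], [577.1, -147.1, 111.7]] [ 561.6 -162.8]
green 307 [[568.5, -119.9, 75.8], [585.0, -97.7, 102.8], [594.0, -90.5, 111.5]] [ 578.4 -106.2]
```

View pics/end.png

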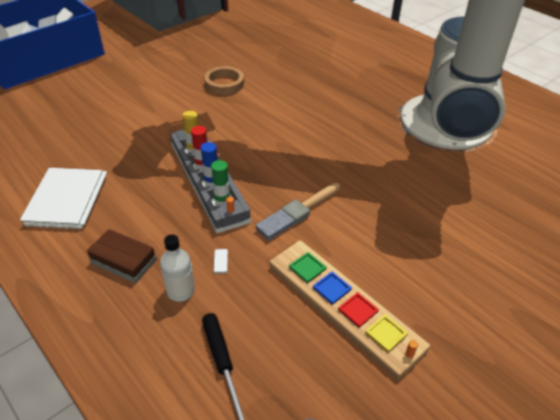

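All four tubes stand upright in the bays. From the orange post at (230,203) they run green (220,170), blue (209,152), red (199,135) and yellow (190,118). The trays are empty and the arm is clear.

```bash
python3 -c "
from plant import hand_in
print(hand_in())"
```

```text
the job is handed in; nothing more can be done
None
```

All four tubes were moved to the grey rack in reverse order (green, blue, red, yellow from its orange post), each standing upright on its bay floor, and the job was handed in at about 31 s; the hand-in gave no verdict.

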